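Latch a load module into its docking bay

TASK

Put the plug-in load module back into service: first push the black module fully home against its docking block, next swing the latch's wire bail over and down behind the keeper hook on the module, then press the latch lever over and down past centre and bed it on its stop with a firm push of about 22 N at its outer end. The stop's height differs from latch to latch, so feel for it and stay well below 30 N; push the module with less than 25 N, leave the other things on the bench alone, and let go at the end.

Things in the scene. Friction and masses are not known exactly. Their poses are not given: they have to be found in the camera images.
- dock: fixed docking block, dark steel, 116 x 120 mm, flat deck 70 mm above the bench, on an aluminium tray 310 x 130 x 12 mm with edge rails 22 mm high. Origin on the bench right under the lever's pivot; x points towards the module, which slides along x; z up; the latch works in the plane y = 0. The block spans x = -90 to +26 mm, the tray x = -90 to +220 mm
- lever_pivot (a point): pivot of the latch lever, on the dock, between two 29 mm high cheeks 29 mm apart over all, 24 mm above the deck (94 mm above the bench); it turns about the dock's y
- module (a joint): slide of the black load module, a box 137 x 106 mm, top level with the deck (70 mm above the bench), moving along the dock's x with about 3 N friction. 0 = home at a rigid stop (spans dock x = 28 to 165 mm); grows as it stands out, to 0.045 m. It starts standing out. Low jacks and switches, 15 mm high, stand on its far half
- module_end (a point): middle of the module's far end face, 45 mm above the bench: push here, towards the dock's -x, to bring it home
- keeper_seat (a point): seat of the bail's bar behind the keeper, 8 mm above the module's top; dock x = 47.1 mm with the module home. The keeper is a steel hook 20 mm wide (y): post 5 mm thick, its face 4 mm from the seat on the dock's side; above it a lip, underside 13 mm and top 17 mm above the module's top, reaching 2.4 mm past the seat on the far side (+x)
- keeper (a joint): how far the sprung keeper (15 N/mm) is drawn towards the dock, in m: 0 relaxed, 0.002 to 0.004 when the latch is locked on it
- lever (a joint): latch lever, a steel plate 22 mm wide (y), 5 mm thick, from 11 to 71 mm from its pivot. 0 rad = upright, positive = swung away from the module, then down; with the bail hooked about 1.25 is dead centre; its stop is met somewhere from 1.33 to 1.56. Friction of 0.06 N m holds it where left; passing centre with the bail hooked takes up to about 10 N near its tip
- lever_tip (a point): end of the lever, 71 mm from its pivot, in the plate's middle
- bail (a joint): angle of the bail about its pivot, which sits on the lever 25 mm from the lever's own pivot. Lever plus bail angle = the bail's angle above the dock's +x (0 level towards the module, pi level the other way). It swings freely over the top and falls by its weight to the side it leans to; a stop on the lever holds it from 3.4, where it starts, lying back over the docking block clear of the deck
- bail_bar (a point): middle of the bail's cross bar, 70 mm from the bail's pivot, 15 to 50 mm above the deck at the start. The bail is a steel loop, a 4 mm wire on each side of the lever; its bar, a free roller along the dock's y, is 8 mm thick, 42 mm long, with end discs 14 mm across and 3.5 mm thick: pinch it over both ends (42 mm); it turns in the fingers. Behind the keeper its discs rest on the module's top
- stop_pad (a joint): squash (m) of the lever's hard rubber stop, 12 mm square, 35 mm from the pivot under the lever, top 22 to 30 mm above the deck (set by a screw, differs each time), 40 N/mm. 0 free, up to 0.0004 under the locked lever. Bedding the lever takes over 0.0009: about 22 N on the lever 55 to 68 mm from its pivot; over 0.0016, from some 30 N there, it is crushed

How it is judged (in metres and radians):
On the way, in this order (a step that is already met when the one before it is completed fails the run):
1. the module is home (value of joint module below 0.001 m), for 0.2 s.
2. the bail's bar is down behind the keeper hook (x of bail_bar in the frame of keeper_seat between -0.003 and 0.02 m and z of bail_bar in the frame of keeper_seat below 0.003 m), for 0.2 s.
3. the lever is down past centre and bedded firmly on its stop (value of joint lever above 1.29 rad and value of joint stop_pad above 0.0009 m), for 0.1 s.
At the end, for the whole second after the job is handed in: the module is home (within 1 mm), the bail's bar sits behind the keeper (within 6 mm of its seat) and draws it by more than 1 mm, the lever lies locked past centre (beyond 1.29 rad), at rest (value of joint module below 0.001 m and value of joint lever above 1.29 rad and value of joint keeper above 0.001 m and distance between bail_bar and keeper_seat below 0.006 m and velocity of joint lever below 0.05 rad/s); the robot touches nothing.
It fails at once if the module is pushed with more than 25 N (contact force between the fingers and module above 25 N).
It fails at once if the lever is pressed so hard that its rubber stop is squashed by more than 1.6 mm (value of joint stop_pad above 0.0016 m).
It fails at once if a bystander is moved more than 20 mm (distance of any of meter, screwdriver, reel, link_box from where it was at the start of the episode above 0.02 m).
It also fails if it takes over 67 s, if anything falls off the work surface, if the arm or the gripper's body presses on something with over 40 N, if the wrist force passes 120 N, or if a joint passes its speed limit or range.

ROBOT

A 7-joint arm with a two-finger parallel gripper is mounted at the origin on the work surface. World frame = base frame: x ahead of the robot, y to its left, z up, the work surface at z = 0. Lengths are in m, angles in degrees, forces in N, time in s.
With the tool pointing down it reaches from about 0.35 to 0.9 m from the base axis. Payload 19.9 kg.
Tool frame: the origin (TCP) lies midway between the tips of the shut fingers; the grasp point (between the pads) lies 19 mm behind it (manip.grip_depth is the distance from the TCP to the grasp point, in m); z points along the fingers, y is the direction in which the jaws open and shut (so a half turn about z gives the same grasp; the last joint's range is limited). The gripper opens to 94 mm and grips with 3 to 60 N. Pads are 16 mm wide; open, the fingers measure 119 mm over their backs; the gripper's body (75 mm by 177 mm) begins 78 mm behind the grasp point.
Start: joints at [-71.362, 23.915, -0.59, 92.452, 0.269, 63.638, -3.037], TCP at [0.224, 0.583, 0.205] pointing down, gripper open.
Joint ranges: [-161.28, 161.28], [-22.2, 115.67], [-73.04, 71.86], [3.21, 147.25], [-68.34, 248.33], [10.77, 114.83], [-161.83, 161.83]. Speed limits (degrees/s): [108.29, 108.29, 136.94, 136.94, 172.46, 172.46, 172.46].

INTERFACE

Orientations are given as [roll, pitch, yaw] about the fixed x, y, z axes, in that order (R = Rz(yaw) Ry(pitch) Rx(roll)).
In Python, from workcell import status, optics, ticket, manip gives the robot as it stands. The module is installed in compiled form; this text tells all that it offers.
- The arm moves only by the tool carry_out, never from a script. Its argument "steps" is text: rows parted by semicolons, each of 6 numbers parted by spaces: the shift along the tool's x, y, z normalised to -1 to 1, where 1 is 0.25 m, then the turn, a rotation vector about the tool's x, y, z normalised to -1 to 1, where 1 is 90 degrees. A call has 1 to 12 rows; each row is the pose to reach, as a shift and turn from the pose commanded when the call began, along the tool's axes at that moment; what a row does not reach only later rows make up. A row lasts 1/12 s, in which the tool goes at most 41.7 mm and 7.16 degrees, less where a joint would pass 70% of its speed; a pose out of reach is approached as far as the arm can. A call with a number of a shift or a turn outside -1 to 1 is refused whole. A call with a gripper value outside its range is refused whole. "grip" is the closure, from 0 (fully open) to 1 (shut), set as the call begins (left out, the last holds). The fingers move at their own pace and stop on an object; "newtons" is the grip in N (left out, the last holds). Time passes only in rows, so rows that repeat a pose let the fingers close. It gives the time, the measured TCP pose, the force and the opening at its end, in the units of the state.
- status.get_obs(): the state, without advancing time (a new reading comes with each control period).
- optics.camera(name): name is "scene" or "side" or "wrist"; returns a dict with "pixels" (420x560x3 uint8, red, green, blue), "camera_matrix" (3x3 intrinsics, pixels), "R" (3x3) and "t" (3): a world point X has camera coordinates R X + t. Camera axes: x right, y down, z forward; pixel columns grow to the right and rows downward; lengths in m; the calibration is good to about 2 mm. A picture is of the moment at which its call begins. There is no depth.
- ticket.job_done(): hands the job in, once; it reports no verdict.
The state is a dict: "t": time; "joint_positions": joint angles; "joint_velocities": joint speeds; "tau": joint torques, N m; "tcp_pos": TCP position; "tool_rot": TCP orientation; "contact_force": force on the tool from outside, world axes, zero at the start; "ft_torque": the same for the moment, N m; "gripper_width": finger opening in m.
Only numpy, scipy, OpenCV 4.12 (cv2) and the standard library are available. Lean on these libraries where they do the work, as an engineer would, in place of code of your own. Each camera call takes 0.05 s, during which the arm holds its last target. There are 200 camera calls.

## Working session

There is one attempt and no reset: what is moved stays moved. The work goes in short steps, Python scripts to look and compute and a tool call to move; the robot and the scene stay as the last step left them, time stands still between calls to the robot, and variables do not carry over. Pictures are saved under pics/ and viewed, about 8 in all and at most 12, crops included, and the job is handed in when it is done.

Besides the shell and the picture viewer there is one more tool, called after ">>>" as name(argument=value, ...) on one line, values as JSON. carry_out: Moves the arm, as the interface text tells. Its arguments: {"type":"object","properties":{"steps":{"type":"string"},"grip":{"type":"number"},"newtons":{"type":"number"}},"required":["steps"]}

```bash
mkdir -p pics
cat > h.py <<'E'
import numpy as np, cv2
from workcell import status, optics, ticket, manip
from scipy.spatial.transform import Rotation as Ro
def snap(n,f=None):
    c=optics.camera(n); np.savez(f'pics/{f or n}.npz',**{k:np.array(v) for k,v in c.items()})
    cv2.imwrite(f'pics/{f or n}.png',cv2.cvtColor(c['pixels'],cv2.COLOR_RGB2BGR)); return c
def load(f): return dict(np.load(f'pics/{f}.npz'))
def proj(c,X):
    p=(c['R']@np.atleast_2d(X).T).T+c['t']; p=p@c['camera_matrix'].T; return p[:,:2]/p[:,2:]
def ray(c,uv):
    d=np.linalg.inv(c['camera_matrix'])@np.array([uv[0],uv[1],1.]); R=c['R']; return -R.T@c['t'], R.T@d
def onz(c,uv,z):
    o,d=ray(c,uv); return o+d*(z-o[2])/d[2]
E
python3 - <<'E'
from h import *
a=snap('scene','a_scene');b=snap('side','a_side');w=snap('wrist','a_wrist')
cv2.imwrite('pics/ab.png',cv2.resize(np.vstack([cv2.imread('pics/a_scene.png'),cv2.imread('pics/a_side.png')]),(400,600)))
o=status.get_obs();print({k:np.round(v,3) for k,v in o.items()}, manip.grip_depth)
for c in (a,b,w): print(-c['R'].T@c['t'])
E
```

```text
{'t': np.float64(0.15), 'joint_positions': array([-71.362,  23.94 ,  -0.592,  92.475,   0.27 ,  63.638,  -3.037]), 'joint_velocities': array([ 0.039, -0.123, -0.041,  0.026,  0.037,  0.093, -0.072]), 'tau': array([ 1.0000e-03, -8.5152e+01,  6.3900e-01, -4.2613e+01, -4.9000e-02,
        1.7000e-02, -0.0000e+00]), 'tcp_pos': array([0.224, 0.583, 0.205]), 'tool_rot': array([-1.79948e+02,  4.00000e-03,  1.58986e+02]), 'contact_force': array([-0.916, -0.088, -0.09 ]), 'ft_torque': array([-0.009, -0.022, -0.021]), 'gripper_width': np.float64(0.094)} 0.0188
[ 0.80425573 -0.38322667  0.51769137]
[0.38166171 0.50735452 0.54087382]
[0.16202991 0.60788457 0.38369098]
```

View pics/a_scene.png

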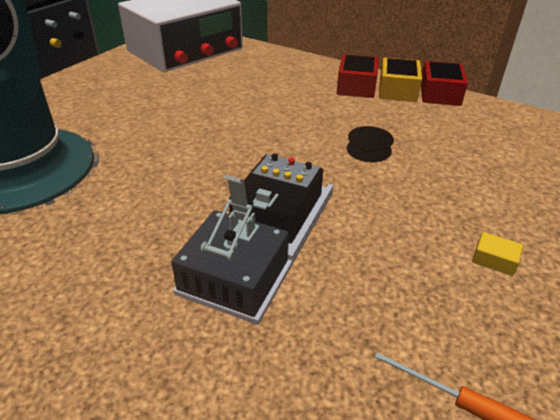

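View pics/a_side.png

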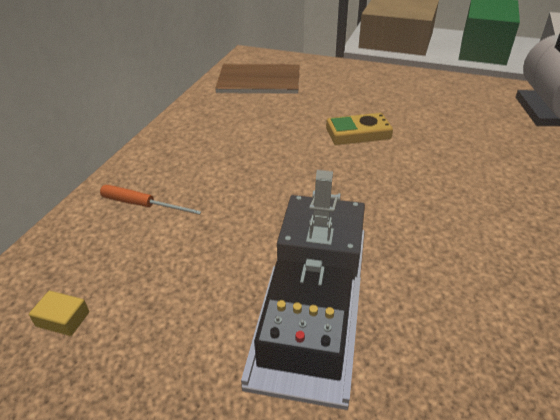

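Run:
```python
from h import *
for f,(x0,y0,x1,y1),s in (('a_scene',(165,145,340,325),3.3),('a_side',(240,165,375,400),2.5)):
    im=cv2.imread(f'pics/{f}.png')[y0:y1,x0:x1]; cv2.imwrite(f'pics/{f}_c.png',cv2.resize(im,None,fx=s,fy=s,interpolation=cv2.INTER_CUBIC))
```

```text
(no output)
```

View pics/a_scene_c.png

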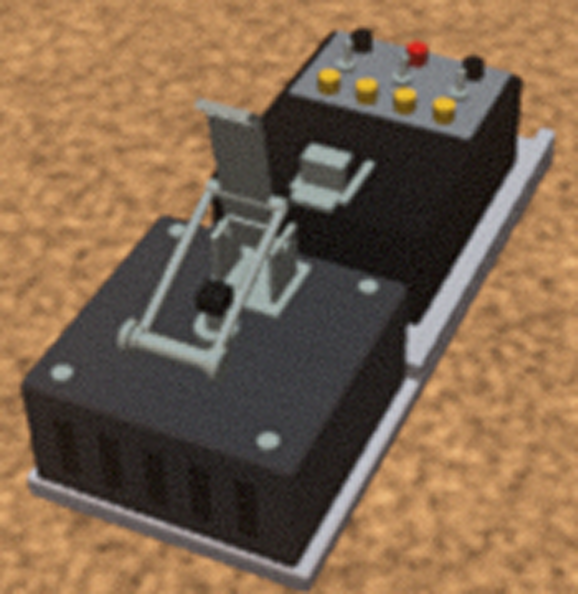

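View pics/a_side_c.png

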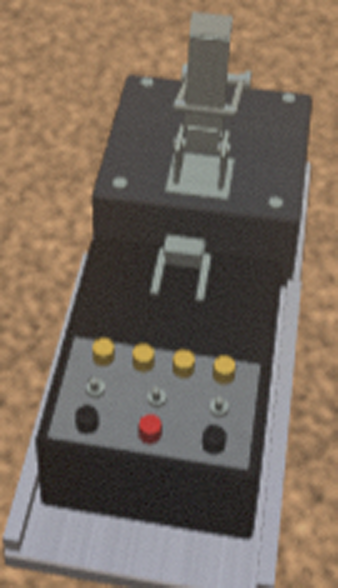

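```bash
cat > fit.py <<'E'
from h import *
from scipy.optimize import least_squares
a,b=load('a_scene'),load('a_side')
S=lambda u,v:(165+u/3.3,145+v/3.3)
D=lambda u,v:(240+u/2.5,165+v/2.5)
def W(p,X): # dock->world
    return Ro.from_euler('z',p[2]).apply(np.atleast_2d(X))+[p[0],p[1],0]
def pts(p):
    x,y,th,m,lv,be=p
    piv=np.array([0,0,.094]); u=np.array([-np.sin(lv),0,np.cos(lv)])
    tip=piv+.071*u; bp=piv+.025*u; bar=bp+.07*np.array([np.cos(be),0,np.sin(be)])
    L=[(a,S(25,385),[-.09,.06,.07]),(a,S(293,472),[-.09,-.06,.07]),(a,S(408,285),[.026,-.06,.07]),(a,S(165,217),[.026,.06,.07]),
     (b,D(122,77),[-.09,-.06,.07]),(b,D(312,95),[-.09,.06,.07]),(b,D(95,200),[.026,-.06,.07]),(b,D(300,215),[.026,.06,.07]),
     (a,S(520,80),[.165+m,-.053,.07]),(b,D(41,440),[.165+m,-.053,.07]),(b,D(252,470),[.165+m,.053,.07]),
     (a,S(325,155),[.0471+m,0,.087]),(b,D(185,243),[.0471+m,0,.087]),
     (a,S(224,108),tip),(b,D(210,20),tip),(a,S(172,347),bar)]
    return L,tip,bar
def f(p):
    L,_,_=pts(p); return np.concatenate([proj(c,W(p,X))[0]-uv for c,uv,X in L])
if __name__=='__main__':
    c0=np.mean([onz(a,S(*q),.07) for q in ((25,385),(293,472),(408,285),(165,217))],0)
    r=min((least_squares(f,[c0[0],c0[1],t,.03,.0,3.4],loss='soft_l1') for t in np.arange(-3,3.2,.7)),key=lambda r:r.cost)
    p=r.x; print('dock',p.round(4),'yaw',np.rad2deg(p[2])); print(f(p).reshape(-1,2).round(1).tolist())
    _,tip,bar=pts(p); print('tip',tip.round(4),W(p,tip).round(4),'bar',bar.round(4),W(p,bar).round(4))
    np.save('p.npy',p)
    for n,X in (('end',[.165+p[3],0,.045]),('seat home',[.0471,0,.078])): print(n,W(p,X).round(4))
    # bystanders rough
    print([onz(a,q,.0).round(2).tolist() for q in ((370,150),(497,262),(378,355),(460,395),(350,95),(210,60))])
E
python3 fit.py
```

```text
dock [ 0.5019  0.0186 -4.5524  0.0255  0.2091  3.4835] yaw -260.8330441469633
[[-2.5, -0.9], [1.0, 0.5], [1.2, -1.2], [-1.6, -2.2], [1.2, -2.8], [-0.3, -2.2], [-1.5, -2.9], [0.5, 1.2], [0.3, -1.8], [-0.6, -1.9], [5.6, -0.2], [0.4, -0.6], [0.1, 0.2], [1.8, 3.6], [0.2, 4.2], [-0.1, 0.1]]
tip [-0.0147  0.      0.1635] [[0.5042 0.004  0.1635]] bar [-0.0711  0.      0.095 ] [[ 0.5132 -0.0516  0.095 ]]
end [[0.4715 0.2067 0.045 ]]
seat home [[0.4944 0.0651 0.078 ]]
[[0.53, 0.41, 0.0], [0.82, 0.23, 0.0], [0.73, -0.02, 0.0], [0.83, -0.02, 0.0], [0.39, 0.61, 0.0], [-0.02, 0.6, 0.0]]
```

```bash
cat > fit2.py <<'E'
from fit import *
def P(q): return np.r_[q[:5],q[4]+3.4]
def g(q): return np.concatenate([f(P(q))+np.r_[np.tile(q[5:7],4),np.tile(q[7:9],4),q[5:7],q[7:9],q[7:9],q[5:7],q[7:9],q[5:7],q[7:9],q[5:7]], np.array(q[5:9])/1.5])
p=np.load('p.npy'); r=least_squares(g,np.r_[p[:5],0,0,0,0],loss='soft_l1')
print(r.x.round(4), g(r.x)[:-4].reshape(-1,2).round(1).tolist()); p=P(r.x); np.save('p.npy',p)
_,tip,bar=pts(p); print('tip',tip.round(4),W(p,tip).round(4),'bar',bar.round(4),W(p,bar).round(4),'end',W(p,[.165+p[3],0,.045]).round(4),np.rad2deg(p[2])+360)
o=[]
for c,n in((a,'a_scene'),(b,'a_side')):
    im=cv2.resize(cv2.imread(f'pics/{n}.png'),None,fx=3,fy=3,interpolation=cv2.INTER_CUBIC)
    def ln(A,col=(0,255,0)):
        cv2.polylines(im,[np.int32(proj(c,W(p,A))*3+1)],False,col,1)
    for x0,x1,h in((-.09,.026,.06),(.028+p[3],.165+p[3],.053)): ln([[x0,-h,.07],[x1,-h,.07],[x1,h,.07],[x0,h,.07],[x0,-h,.07]])
    ln([[-.09,-.065,.0],[.22,-.065,0],[.22,.065,0],[-.09,.065,0],[-.09,-.065,0]],(255,0,0))
    ln([[0,0,.094],tip],(0,0,255)); ln([bar+[0,.021,0],bar-[0,.021,0]],(0,0,255))
    k=.0471+p[3]; ln([[k,-.01,.087],[k,.01,.087]],(0,0,255))
    o.append(im[430:960,510:1010][:,:400] if n=='a_scene' else im[490:1180,740:1130])
h=590; o=[cv2.resize(i,(400,int(i.shape[0]*400/i.shape[1])))[:h] for i in o]
o=[cv2.copyMakeBorder(i,0,h-i.shape[0],0,0,cv2.BORDER_CONSTANT) for i in o]
cv2.imwrite('pics/ov.png',np.hstack(o))
E
python3 fit2.py
```

```text
[ 0.5009  0.0193 -4.5555  0.0241  0.1373 -0.1472  0.9126 -0.5917  0.8028] [[-2.9, -0.8], [0.2, 0.8], [0.7, -0.7], [-1.8, -1.9], [1.2, -1.6], [-0.2, -0.9], [-1.7, -1.7], [0.4, 2.6], [-0.1, -0.7], [-0.8, -1.6], [5.2, 0.4], [-0.3, 0.4], [0.0, 0.8], [3.1, 1.2], [-0.2, 7.0], [0.6, 0.6]]
tip [-0.0097  0.      0.1643] [[0.5024 0.0097 0.1643]] bar [-0.068   0.      0.0918] [[ 0.5115 -0.0479  0.0918]] end [[0.4713 0.2061 0.045 ]] 98.98965534281626
```

View pics/ov.png

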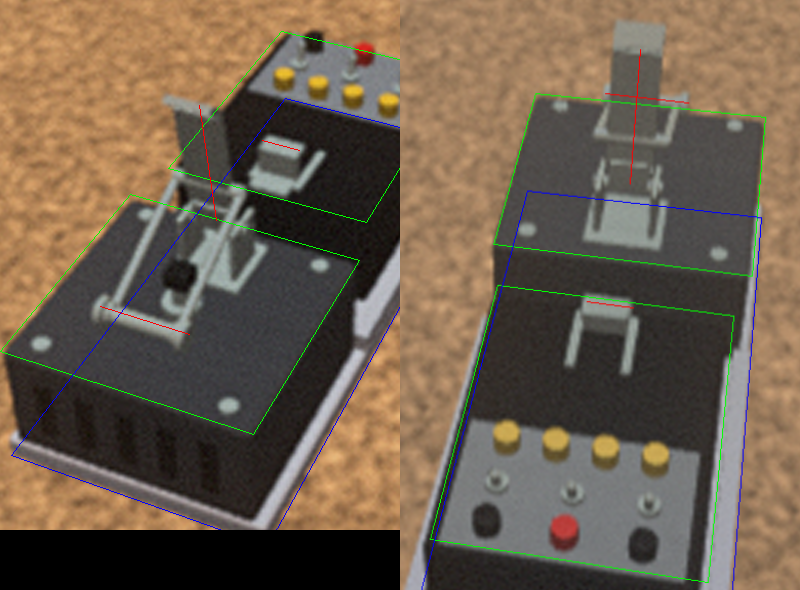

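```bash
cat > mv.py <<'E'
from h import *
import sys
p=np.load('p.npy')
def W(X): return (Ro.from_euler('z',p[2]).apply(np.atleast_2d(X))+[p[0],p[1],0])[0]
def Dk(X): return Ro.from_euler('z',-p[2]).apply(np.array(X)-[p[0],p[1],0])
def st():
    o=status.get_obs(); return o,Ro.from_euler('xyz',o['tool_rot'],degrees=True)
def rows(targets,yaw=None):
    o,R=st(); yaw=np.rad2deg(p[2]) if yaw is None else yaw
    Rt=Ro.from_euler('xyz',[180,0,yaw],degrees=True)
    rv=(R.inv()*Rt).as_rotvec(degrees=True)/90
    print('t',round(o['t'],2),'dock tcp',Dk(o['tcp_pos']).round(4),'F',Ro.from_euler('z',-p[2]).apply(o['contact_force']).round(1),'w',round(o['gripper_width'],4))
    for T in targets:
        print(T,(R.inv().apply(W(T)-o['tcp_pos'])/.25).round(3),rv.round(3))
E
python3 -c "
from mv import *
rows([(.24,0,.15),(.24,0,.036)])"
```

```text
t 0.15 dock tcp [0.6002 0.1853 0.205 ] F [ 0.1  0.9 -0.1] w 0.094
(0.24, 0, 0.15) [-1.362 -0.877  0.221] [-0.001  0.     0.667]
(0.24, 0, 0.036) [-1.362 -0.876  0.677] [-0.001  0.     0.667]
```

>>> carry_out(steps="-0.9 -0.6 0.1 0 0 0.667;-0.9 -0.6 0.1 0 0 0.667;-0.9 -0.6 0.1 0 0 0.667;-0.9 -0.6 0.1 0 0 0.667;-0.9 -0.6 0.1 0 0 0.667;-0.9 -0.6 0.1 0 0 0.667;-0.9 -0.6 0.1 0 0 0.667;-0.9 -0.6 0.1 0 0 0.667;-0.9 -0.6 0.1 0 0 0.667;-0.9 -0.6 0.1 0 0 0.667", grip=1, newtons=20)

```text
t: 0.98
tcp_pos: [0.3805, 0.3624, 0.1803]
tool_rot: [-180.0, 0.0, 98.8]
contact_force: [-0.7, 0.5, -0.8]
gripper_width: 0.0307
```

```bash
python3 -c "
from mv import *
rows([(.24,0,.15),(.24,0,.036)])"
```

```text
t 0.98 dock tcp [0.3577 0.0653 0.1803] F [ 0.6  0.6 -0.8] w 0.0307
(0.24, 0, 0.15) [-0.47   0.263  0.121] [-0.     0.    -0.002]
(0.24, 0, 0.036) [-0.47   0.263  0.577] [-0.     0.    -0.002]
```

>>> carry_out(steps="-0.47 0.263 0.121 0 0 0;-0.47 0.263 0.121 0 0 0;-0.47 0.263 0.121 0 0 0;-0.47 0.263 0.121 0 0 0;-0.47 0.263 0.35 0 0 0;-0.47 0.263 0.57 0 0 0;-0.47 0.263 0.57 0 0 0;-0.47 0.263 0.57 0 0 0;-0.47 0.263 0.57 0 0 0;-0.47 0.263 0.57 0 0 0")

```text
t: 1.82
tcp_pos: [0.4644, 0.2574, 0.0396]
tool_rot: [179.9, -0.0, 99.0]
contact_force: [0.8, 0.3, 0.6]
gripper_width: 0.0005
```

```bash
python3 -c "
from mv import *
rows([(.20,0,.038),(.175,0,.038)])
snap('side','b_side');im=cv2.imread('pics/b_side.png');cv2.imwrite('pics/b.png',cv2.resize(im[150:420,200:420],None,fx=2,fy=2))"
```

```text
t 1.82 dock tcp [ 0.2409 -0.0012  0.0396] F [ 0.2 -0.8  0.6] w 0.0005
(0.2, 0, 0.038) [-0.163 -0.005  0.006] [ 0.001 -0.     0.   ]
(0.175, 0, 0.038) [-0.263 -0.005  0.006] [ 0.001 -0.     0.   ]
```

View pics/b.png

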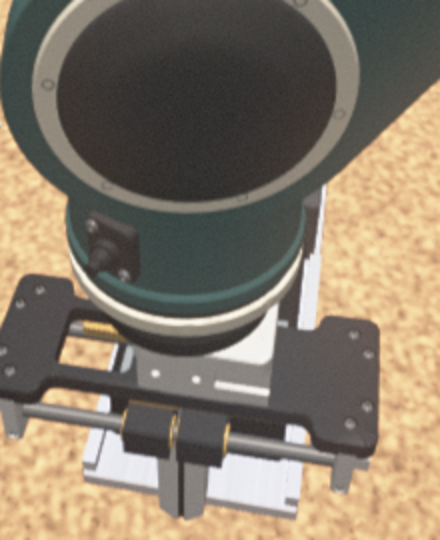

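>>> carry_out(steps="-0.05 0 0 0 0 0;-0.1 0 0 0 0 0;-0.14 0 0 0 0 0;-0.16 0 0 0 0 0;-0.168 0 0 0 0 0;-0.176 0 0 0 0 0;-0.184 0 0 0 0 0;-0.192 0 0 0 0 0;-0.2 0 0 0 0 0;-0.2 0 0 0 0 0")

```text
t: 2.7
tcp_pos: [0.4715, 0.2072, 0.0379]
tool_rot: [-180.0, 0.0, 99.0]
contact_force: [0.3, 1.3, -0.2]
gripper_width: 0.0002
```

```bash
python3 -c "
from mv import *
rows([(.173,0,.038)])"
```

```text
t 2.7 dock tcp [ 0.1902 -0.0003  0.0379] F [ 1.2 -0.5 -0.2] w 0.0002
(0.173, 0, 0.038) [-0.069 -0.001 -0.   ] [-0.  0. -0.]
```

>>> carry_out(steps="-0.006 0 0 0 0 0;-0.012 0 0 0 0 0;-0.018 0 0 0 0 0;-0.024 0 0 0 0 0")

```text
t: 3.03
tcp_pos: [0.4723, 0.2014, 0.0379]
tool_rot: [-180.0, 0.0, 99.0]
contact_force: [0.3, 2.6, 0.3]
gripper_width: 0.0002
```

>>> carry_out(steps="-0.006 0 0 0 0 0;-0.012 0 0 0 0 0;-0.016 0 0 0 0 0")

```text
t: 3.28
tcp_pos: [0.4729, 0.1973, 0.0379]
tool_rot: [-180.0, 0.0, 98.9]
contact_force: [0.8, 2.6, -0.1]
gripper_width: 0.0005
```

>>> carry_out(steps="-0.004 0 0 0 0 0;-0.008 0 0 0 0 0;-0.008 0 0 0 0 0")

```text
t: 3.53
tcp_pos: [0.4732, 0.1953, 0.0379]
tool_rot: [-180.0, 0.0, 98.9]
contact_force: [-0.0, 1.4, -0.1]
gripper_width: 0.0004
```

>>> carry_out(steps="-0.003 0 0 0 0 0;-0.006 0 0 0 0 0;-0.008 0 0 0 0 0")

```text
t: 3.78
tcp_pos: [0.4735, 0.1936, 0.0379]
tool_rot: [-180.0, 0.0, 99.0]
contact_force: [0.4, 3.3, -1.0]
gripper_width: 0.0006
```

>>> carry_out(steps="-0.002 0 0 0 0 0;-0.004 0 0 0 0 0;-0.006 0 0 0 0 0")

```text
t: 4.03
tcp_pos: [0.4737, 0.1921, 0.0379]
tool_rot: [-180.0, 0.0, 99.0]
contact_force: [-0.3, 2.7, -1.1]
gripper_width: 0.0002
```

>>> carry_out(steps="-0.002 0 0 0 0 0;-0.004 0 0 0 0 0")

```text
t: 4.2
tcp_pos: [0.4739, 0.1912, 0.0379]
tool_rot: [-180.0, 0.0, 99.0]
contact_force: [-1.8, 7.8, -1.4]
gripper_width: 0.0005
```

>>> carry_out(steps="-0.002 0 0 0 0 0;-0.004 0 0 0 0 0")

```text
t: 4.37
tcp_pos: [0.4739, 0.1912, 0.038]
tool_rot: [-180.0, -0.1, 99.0]
contact_force: [-2.0, 11.8, -3.1]
gripper_width: 0.0003
```

>>> carry_out(steps="0 0 0 0 0 0;0 0 0 0 0 0;0 0 0 0 0 0;0.02 0 0 0 0 0;0.1 0 0 0 0 0;0.15 0 -0.1 0 0 0;0.15 0 -0.25 0 0 0;0.15 0 -0.4 0 0 0;0.15 0 -0.55 0 0 0;0.15 0 -0.7 0 0 0;0.15 0 -0.75 0 0 0", grip=0.3)

```text
t: 5.28
tcp_pos: [0.4697, 0.2274, 0.2305]
tool_rot: [179.7, -0.1, 98.9]
contact_force: [-0.0, 0.1, 0.3]
gripper_width: 0.065
```

```bash
python3 -c "
from mv import *
rows([(-.068,0,.22),(-.068,0,.087)])"
```

```text
t 5.28 dock tcp [ 0.2104 -0.0018  0.2305] F [0.1 0.  0.3] w 0.065
(-0.068, 0, 0.22) [-1.114 -0.006  0.04 ] [ 0.003 -0.001 -0.001]
(-0.068, 0, 0.087) [-1.115 -0.008  0.572] [ 0.003 -0.001 -0.001]
```

>>> carry_out(steps="-0.9 -0.004 0 0 0 0;-0.9 -0.004 0 0 0 0;-0.9 -0.004 0 0 0 0;-0.9 -0.004 0 0 0 0;-0.9 -0.004 0 0 0 0;-0.9 -0.004 0 0 0 0")

```text
t: 5.78
tcp_pos: [0.5022, -0.001, 0.2258]
tool_rot: [180.0, 0.1, 98.6]
contact_force: [0.2, -0.9, 0.8]
gripper_width: 0.0655
```

>>> carry_out(steps="-0.3 0 0 0 0 0;-0.37 0 0 0 0 0;-0.37 0 0 0 0 0;-0.37 0 0 0 0 0;-0.37 0 0 0 0 0")

```text
t: 6.2
tcp_pos: [0.5164, -0.0869, 0.2252]
tool_rot: [-180.0, 0.0, 98.9]
contact_force: [-0.3, 0.9, -0.1]
gripper_width: 0.0659
```

Run:
```python
from mv import *
rows([(-.068,0,.22)])
c=snap('wrist','c_wrist'); s=snap('scene','c_scene')
im=cv2.resize(c['pixels'][:,:,::-1],None,fx=1.4,fy=1.4)
def pt(X,col):
    u=proj(c,W(X))[0]; print(X,u.round(1)); cv2.circle(im,tuple(int(v) for v in u*1.4),3,col,-1)
for X in ([-.09,.06,.07],[-.09,-.06,.07],[.026,.06,.07],[.026,-.06,.07]): pt(X,(0,255,0))
for X in ([-.068,.021,.0918],[-.068,-.021,.0918],[.0471,.01,.087],[.0471,-.01,.087],[-.0097,0,.1643]): pt(X,(0,0,255))
cv2.imwrite('pics/cw.png',im)
```

```text
t 6.2 dock tcp [-0.1073  0.0013  0.2252] F [ 1.   0.2 -0.1] w 0.0659
(-0.068, 0, 0.22) [0.157 0.005 0.021] [-0.     0.    -0.001]
[-0.09, 0.06, 0.07] [221.8 181.7]
[-0.09, -0.06, 0.07] [341.9 181.4]
[0.026, 0.06, 0.07] [216.4  56.4]
[0.026, -0.06, 0.07] [347.   56.1]
[-0.068, 0.021, 0.0918] [259.  161.4]
[-0.068, -0.021, 0.0918] [304.6 161.3]
[0.0471, 0.01, 0.087] [269.9  25.4]
[0.0471, -0.01, 0.087] [293.3  25.4]
[-0.0097, 0, 0.1643] [281.9  83.7]
```

View pics/cw.png

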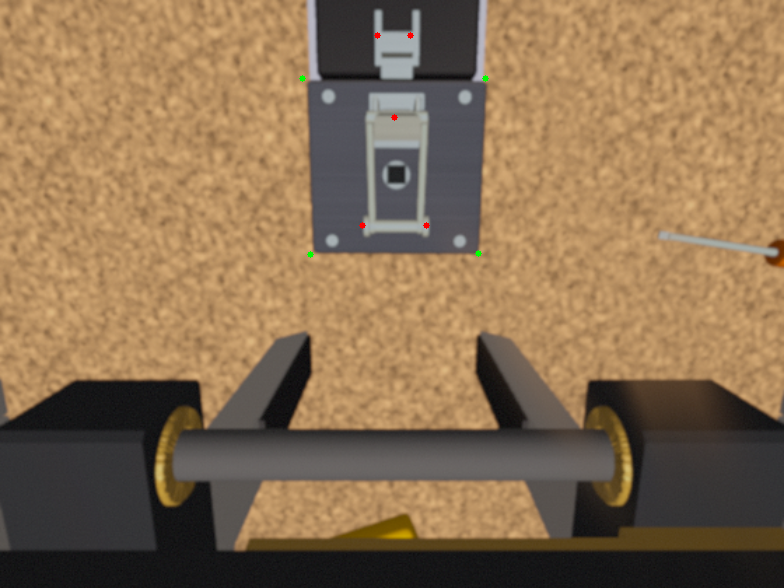

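```bash
python3 -c "
from mv import *
rows([(-.069,-.0015,.16),(-.069,-.0015,.086)]); print(proj(load('c_wrist'),status.get_obs()['tcp_pos'])*1.4)"
```

```text
t 6.3 dock tcp [-0.1059  0.0009  0.2253] F [-1.1 -0.   0.6] w 0.0657
(-0.069, -0.0015, 0.16) [0.148 0.01  0.261] [-0. -0.  0.]
(-0.069, -0.0015, 0.086) [0.147 0.01  0.557] [-0. -0.  0.]
[[393.23128823 351.07826577]]
```

```bash
python3 -c "
from mv import *
d=W([.0007,-.002,0])[:2]; p[:2]=d; np.save('p.npy',p); print(p)
rows([(-.070,0,.16),(-.070,0,.086)])"
```

```text
[ 0.50274979  0.02029721 -4.5554899   0.02412903  0.13726559  3.53726559]
t 6.3 dock tcp [-0.1066  0.0029  0.2253] F [-1.1 -0.   0.6] w 0.0657
(-0.07, 0, 0.16) [0.146 0.012 0.261] [-0. -0.  0.]
(-0.07, 0, 0.086) [0.146 0.012 0.557] [-0. -0.  0.]
```

>>> carry_out(steps="0.146 0.012 0 0 0 0;0.146 0.012 0.12 0 0 0;0.146 0.012 0.25 0 0 0;0.146 0.012 0.35 0 0 0;0.146 0.012 0.45 0 0 0;0.146 0.012 0.52 0 0 0;0.146 0.012 0.557 0 0 0;0.146 0.012 0.557 0 0 0;0.146 0.012 0.557 0 0 0")

```text
t: 7.05
tcp_pos: [0.5141, -0.0495, 0.0867]
tool_rot: [-180.0, 0.0, 99.0]
contact_force: [-0.6, 0.4, 0.7]
gripper_width: 0.0655
```

>>> carry_out(steps="0 0 0 0 0 0;0 0 0 0 0 0;0 0 0 0 0 0;0 0 0 0 0 0;0 0 0 0 0 0;0 0 0 0 0 0", grip=0.7, newtons=20)

```text
t: 7.55
tcp_pos: [0.513, -0.0503, 0.0862]
tool_rot: [-179.9, -0.0, 98.9]
contact_force: [-5.0, -2.1, 1.0]
gripper_width: 0.0418
```

```bash
python3 -c "
from mv import *
rows([])
a=snap('scene','d_scene'); cv2.imwrite('pics/d.png',cv2.resize(cv2.imread('pics/d_scene.png')[120:330,140:350],None,fx=2.8,fy=2.8,interpolation=cv2.INTER_CUBIC))
"
```

```text
t 7.55 dock tcp [-0.0713  0.0009  0.0862] F [-1.3  5.3  1. ] w 0.0418
```

View pics/d.png

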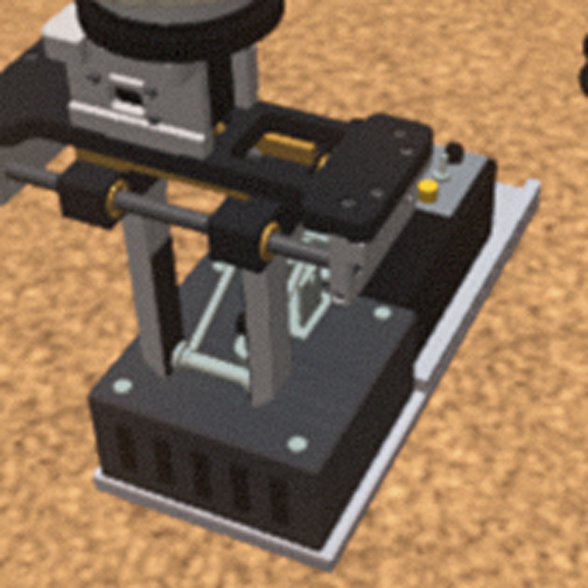

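```bash
cat > arc.py <<'E'
from mv import *
def arc(bes,lvs,off=(-.0015,-.0055),base=None):
    o,R=st(); base=o['tcp_pos'] if base is None else base
    out=[]
    for be,lv in zip(bes,lvs):
        T=[-.025*np.sin(lv)+.07*np.cos(be)+off[0],YC,.094+.025*np.cos(lv)+.07*np.sin(be)+off[1]]
        s=R.inv().apply(W(T)-base)/.25; out.append('%.3f %.3f %.3f 0 0 0'%tuple(s)); 
    print(';'.join(out)); print('end',np.round(T,4))
YC=.0
E
python3 -c "
from arc import *
p[:2]=W([0,.0015,0])[:2]; np.save('p.npy',p); rows([])
arc(np.linspace(3.45,2.6,8),[.137]*8)"
```

```text
t 7.6 dock tcp [-0.0713 -0.0006  0.0861] F [-1.5  5.2 -0.1] w 0.0415
-0.001 -0.002 -0.024 0 0 0;-0.009 -0.002 -0.056 0 0 0;-0.014 -0.002 -0.090 0 0 0;-0.014 -0.003 -0.124 0 0 0;-0.010 -0.003 -0.158 0 0 0;-0.002 -0.003 -0.191 0 0 0;0.010 -0.003 -0.223 0 0 0;0.026 -0.003 -0.253 0 0 0
end [-0.0649  0.      0.1494]
```

>>> carry_out(steps="0 -0.006 -0.024 0 0 0;-0.005 -0.006 -0.056 0 0 0;-0.008 -0.006 -0.09 0 0 0;-0.008 -0.006 -0.09 0 0 0")

```text
t: 7.93
tcp_pos: [0.5132, -0.0526, 0.1106]
tool_rot: [179.9, -0.0, 98.9]
contact_force: [-2.5, -2.5, 0.4]
gripper_width: 0.0419
```

```bash
python3 -c "
from arc import *
rows([])
arc(np.linspace(3.1,2.3,8),[.137]*8)"
```

```text
t 7.93 dock tcp [-0.0736 -0.0004  0.1106] F [-2.1  2.9  0.4] w 0.0419
-0.005 -0.002 -0.022 0 0 0;-0.002 -0.002 -0.054 0 0 0;0.005 -0.002 -0.085 0 0 0;0.015 -0.002 -0.116 0 0 0;0.029 -0.002 -0.145 0 0 0;0.046 -0.001 -0.172 0 0 0;0.066 -0.001 -0.197 0 0 0;0.088 -0.001 -0.219 0 0 0
end [-0.0516  0.      0.1655]
```

>>> carry_out(steps="-0.005 -0.004 -0.022 0 0 0;-0.002 -0.004 -0.054 0 0 0;0.005 -0.004 -0.085 0 0 0;0.015 -0.004 -0.116 0 0 0;0.029 -0.004 -0.145 0 0 0;0.046 -0.004 -0.172 0 0 0;0.066 -0.004 -0.197 0 0 0;0.088 -0.004 -0.219 0 0 0;0.088 -0.004 -0.219 0 0 0")

```text
t: 8.68
tcp_pos: [0.5089, -0.0296, 0.1648]
tool_rot: [179.9, -0.0, 99.0]
contact_force: [3.9, -1.5, 1.7]
gripper_width: 0.0416
```

```bash
python3 -c "
from arc import *
rows([])
arc(np.linspace(2.18,1.3,7),[.137]*8)"
```

```text
t 8.68 dock tcp [-0.0502  0.0002  0.1648] F [-2.1 -3.6  1.7] w 0.0416
0.021 0.001 -0.024 0 0 0;0.056 0.001 -0.045 0 0 0;0.094 0.001 -0.060 0 0 0;0.134 0.001 -0.070 0 0 0;0.175 0.001 -0.074 0 0 0;0.216 0.001 -0.072 0 0 0;0.256 0.001 -0.064 0 0 0
end [0.0138 0.     0.1807]
```

>>> carry_out(steps="0.021 0.002 -0.024 0 0 0;0.056 0.002 -0.045 0 0 0;0.094 0.002 -0.06 0 0 0;0.134 0.002 -0.07 0 0 0;0.134 0.002 -0.07 0 0 0")

```text
t: 9.1
tcp_pos: [0.5036, 0.0047, 0.1813]
tool_rot: [180.0, -0.0, 99.1]
contact_force: [3.8, 0.4, 3.6]
gripper_width: 0.0414
```

```bash
python3 -c "
from arc import *
rows([])
arc(np.linspace(1.6,.6,8),[.12]*8)"
```

```text
t 9.1 dock tcp [-1.550e-02  1.000e-04  1.813e-01] F [-0.2 -3.9  3.6] w 0.0414
0.036 0.001 -0.008 0 0 0;0.076 0.001 -0.006 0 0 0;0.115 0.001 0.001 0 0 0;0.153 0.001 0.014 0 0 0;0.189 0.001 0.032 0 0 0;0.221 0.001 0.055 0 0 0;0.250 0.001 0.083 0 0 0;0.275 0.001 0.114 0 0 0
end [0.0533 0.     0.1528]
```

>>> carry_out(steps="0.036 0.004 -0.011 0 0 0;0.076 0.004 -0.009 0 0 0;0.115 0.004 -0.002 0 0 0;0.153 0.004 0.012 0 0 0;0.189 0.004 0.03 0 0 0;0.221 0.004 0.053 0 0 0;0.25 0.004 0.081 0 0 0;0.275 0.004 0.112 0 0 0;0.275 0.004 0.112 0 0 0")

```text
t: 9.85
tcp_pos: [0.4932, 0.0744, 0.1522]
tool_rot: [-180.0, -0.1, 99.2]
contact_force: [3.0, 7.1, 5.2]
gripper_width: 0.0417
```

```bash
python3 -c "
from arc import *
rows([])
arc(np.linspace(.5,-.4,8),np.linspace(.12,.03,8),off=(-.0015,-.005))"
```

```text
t 9.85 dock tcp [ 0.0549 -0.0006  0.1522] F [ 6.6 -4.   5.2] w 0.0417
0.008 -0.002 0.019 0 0 0;0.024 -0.002 0.052 0 0 0;0.036 -0.002 0.086 0 0 0;0.044 -0.002 0.121 0 0 0;0.047 -0.002 0.157 0 0 0;0.045 -0.002 0.193 0 0 0;0.039 -0.002 0.228 0 0 0;0.029 -0.002 0.262 0 0 0
end [0.0622 0.     0.0867]
```

>>> carry_out(steps="0.02 0.004 0.015 0 0 0;0.036 0.004 0.048 0 0 0;0.048 0.004 0.082 0 0 0;0.056 0.004 0.117 0 0 0;0.059 0.004 0.153 0 0 0;0.059 0.004 0.153 0 0 0")

```text
t: 10.35
tcp_pos: [0.4919, 0.0853, 0.1127]
tool_rot: [-179.9, 0.0, 99.0]
contact_force: [-0.8, 2.9, -0.2]
gripper_width: 0.0417
```

```bash
python3 -c "
from arc import *
rows([])
arc(np.linspace(-.12,-.6,6),np.linspace(.05,-.03,6),off=(.00,-.005))"
```

```text
t 10.35 dock tcp [ 0.0659 -0.0009  0.1127] F [ 3.   0.3 -0.2] w 0.0417
0.010 -0.004 0.029 0 0 0;0.007 -0.004 0.055 0 0 0;0.001 -0.004 0.081 0 0 0;-0.007 -0.004 0.106 0 0 0;-0.017 -0.003 0.130 0 0 0;-0.029 -0.003 0.153 0 0 0
end [0.0585 0.     0.0745]
```

>>> carry_out(steps="0.01 0 0.029 0 0 0;0.007 0 0.055 0 0 0;0.001 0 0.081 0 0 0;-0.007 0 0.106 0 0 0;-0.014 0 0.125 0 0 0;-0.018 0 0.14 0 0 0;-0.018 0 0.14 0 0 0")

```text
t: 10.93
tcp_pos: [0.4931, 0.0801, 0.079]
tool_rot: [-179.9, 0.0, 98.9]
contact_force: [-4.5, 0.2, -0.5]
gripper_width: 0.0417
```

```bash
python3 -c "
from arc import *
rows([(.058,0,.0745),(.056,0,.073)])
for n in('side',): snap(n,'e_'+n)
cv2.imwrite('pics/e.png',cv2.resize(cv2.imread('pics/e_side.png')[150:400,220:400],None,fx=2.4,fy=2.4,interpolation=cv2.INTER_CUBIC))
"
```

```text
t 10.93 dock tcp [ 0.0605 -0.0013  0.079 ] F [ 0.9  4.4 -0.5] w 0.0417
(0.058, 0, 0.0745) [-0.01  -0.005  0.018] [-0.001  0.    -0.001]
(0.056, 0, 0.073) [-0.018 -0.005  0.024] [-0.001  0.    -0.001]
```

View pics/e.png

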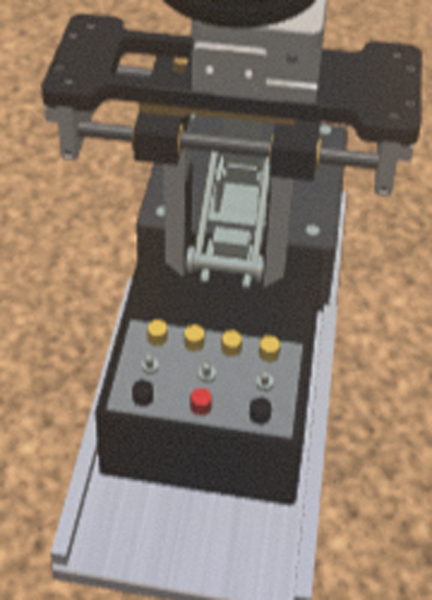

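>>> carry_out(steps="-0.004 -0.004 0.008 0 0 0;-0.008 -0.004 0.014 0 0 0;-0.01 -0.004 0.018 0 0 0;-0.01 -0.004 0.018 0 0 0")

```text
t: 11.32
tcp_pos: [0.4931, 0.0782, 0.0753]
tool_rot: [180.0, 0.0, 99.0]
contact_force: [-2.1, 1.0, -1.9]
gripper_width: 0.0416
```

>>> carry_out(steps="-0.003 0 0.004 0 0 0;-0.006 0 0.007 0 0 0;-0.006 0 0.007 0 0 0")

```text
t: 11.57
tcp_pos: [0.4932, 0.0767, 0.0734]
tool_rot: [180.0, 0.0, 99.0]
contact_force: [-0.3, 1.8, -1.9]
gripper_width: 0.0415
```

>>> carry_out(steps="0 0 0 0 0 0;0 0 0 0 0 0;0 0 0 0 0 0;0 0 0 0 0 0;0 0 -0.08 0 0 0;0 0 -0.2 0 0 0;0 0 -0.35 0 0 0;0 0 -0.5 0 0 0;0 0 -0.56 0 0 0;0 0 -0.56 0 0 0", grip=0.3)

```text
t: 12.4
tcp_pos: [0.4947, 0.077, 0.2172]
tool_rot: [179.7, -0.1, 98.9]
contact_force: [-0.0, 0.3, -0.5]
gripper_width: 0.0661
```

Run:
```python
from arc import *
rows([(.03,0,.2)])
a=snap('wrist','f_w'); b=snap('scene','f_s')
print(proj(a,[W([.0471,0,.078]),W([.057,0,.077]),W([0,0,.165]),W([0,0,.15])]))
x=cv2.resize(a['pixels'][:,:,::-1][:300,140:420],None,fx=1.43,fy=1.43); 
y=cv2.resize(b['pixels'][:,:,::-1][120:330,160:350],(400,442))
cv2.imwrite('pics/f.png',np.hstack([x[:429,:400],y[:429]]))
```

```text
t 12.4 dock tcp [ 0.0573 -0.0024  0.2172] F [ 0.3 -0.  -0.5] w 0.0661
(0.03, 0, 0.2) [-0.109 -0.01   0.068] [ 0.004 -0.001 -0.   ]
[[277.12462873 212.32314931]
 [277.0956755  202.14018076]
 [276.76763835 300.40039631]
 [276.87917409 291.15873072]]
```

View pics/f.png

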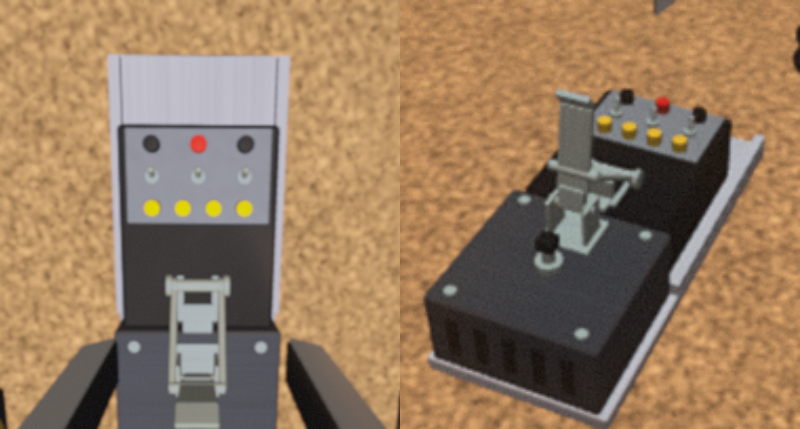

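>>> carry_out(steps="-0.09 -0.008 0.05 0 0 0;-0.09 -0.008 0.05 0 0 0;-0.09 -0.008 0.05 0 0 0;-0.09 -0.008 0.05 0 0 0;-0.09 -0.008 0.1 0 0 0;-0.09 -0.008 0.18 0 0 0;-0.09 -0.008 0.24 0 0 0;-0.09 -0.008 0.24 0 0 0;-0.09 -0.008 0.24 0 0 0", grip=1)

```text
t: 13.25
tcp_pos: [0.4942, 0.0545, 0.1533]
tool_rot: [-179.9, 0.0, 99.0]
contact_force: [0.9, -1.2, 1.0]
gripper_width: 0.0095
```

```bash
cat > lev.py <<'E'
from mv import *
def lev(lvs,r=.060,depth=0.):
    o,R=st(); rows([]); out=[]
    for lv in lvs:
        u=np.array([-np.sin(lv),0,np.cos(lv)]); n=np.array([np.cos(lv),0,np.sin(lv)])
        T=np.array([.008,-.001,.094])+r*u+(.0025-depth)*n
        out.append('%.3f %.3f %.3f 0 0 0'%tuple(R.inv().apply(W(T)-o['tcp_pos'])/.25))
    print(';'.join(out))
E
python3 -c "
from lev import *
lev(np.linspace(0,.5,6))"
```

```text
t 13.25 dock tcp [0.0351 0.0016 0.1533] F [-1.3 -0.7  1. ] w 0.0095
-0.099 0.010 -0.003 0 0 0;-0.123 0.010 -0.003 0 0 0;-0.146 0.010 -0.000 0 0 0;-0.170 0.010 0.005 0 0 0;-0.193 0.010 0.012 0 0 0;-0.215 0.010 0.022 0 0 0
```

>>> carry_out(steps="-0.03 0.01 -0.003 0 0 0;-0.07 0.01 -0.003 0 0 0;-0.099 0.01 -0.003 0 0 0;-0.123 0.01 -0.003 0 0 0;-0.146 0.01 0 0 0 0;-0.17 0.01 0.005 0 0 0;-0.193 0.01 0.012 0 0 0;-0.193 0.01 0.012 0 0 0")

```text
t: 13.92
tcp_pos: [0.5045, 0.0056, 0.1502]
tool_rot: [-180.0, 0.0, 98.9]
contact_force: [-0.4, -1.0, 0.2]
gripper_width: 0.0004
```

```bash
python3 -c "
from lev import *
lev(np.linspace(.4,1.0,9))"
```

```text
t 13.92 dock tcp [-0.0148 -0.0009  0.1502] F [-0.9  0.6  0.2] w 0.0004
0.007 0.000 -0.000 0 0 0;-0.010 0.000 0.007 0 0 0;-0.026 0.001 0.015 0 0 0;-0.041 0.001 0.024 0 0 0;-0.056 0.001 0.035 0 0 0;-0.070 0.001 0.046 0 0 0;-0.082 0.001 0.059 0 0 0;-0.094 0.001 0.072 0 0 0;-0.105 0.001 0.087 0 0 0
```

>>> carry_out(steps="-0.01 0 0.007 0 0 0;-0.026 0 0.015 0 0 0;-0.041 0 0.024 0 0 0;-0.056 0 0.035 0 0 0;-0.056 0 0.035 0 0 0")

```text
t: 14.33
tcp_pos: [0.5066, -0.0075, 0.1413]
tool_rot: [-180.0, 0.0, 98.9]
contact_force: [0.2, 0.9, 1.7]
gripper_width: 0.0007
```

```bash
python3 -c "
from lev import *
lev(np.linspace(.7,1.3,9))
b=snap('scene','g_s');cv2.imwrite('pics/g.png',cv2.resize(cv2.imread('pics/g_s.png')[100:330,140:350],None,fx=2.6,fy=2.6,interpolation=cv2.INTER_CUBIC))"
```

```text
t 14.33 dock tcp [-0.0281 -0.001   0.1413] F [ 0.9 -0.3  1.7] w 0.0007
-0.003 0.000 -0.001 0 0 0;-0.016 0.000 0.011 0 0 0;-0.029 0.000 0.023 0 0 0;-0.041 0.000 0.037 0 0 0;-0.052 0.000 0.051 0 0 0;-0.062 0.000 0.066 0 0 0;-0.071 0.000 0.082 0 0 0;-0.078 0.000 0.098 0 0 0;-0.084 0.000 0.115 0 0 0
```

View pics/g.png

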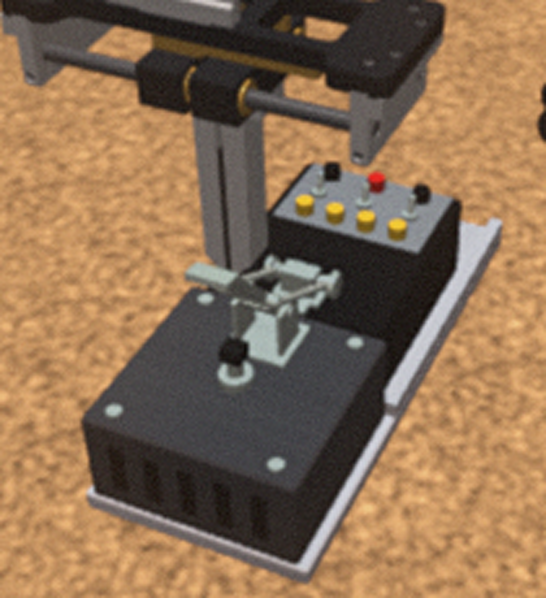

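>>> carry_out(steps="-0.016 0 0.011 0 0 0;-0.029 0 0.023 0 0 0;-0.041 0 0.037 0 0 0;-0.052 0 0.051 0 0 0;-0.052 0 0.051 0 0 0")

```text
t: 14.8
tcp_pos: [0.5085, -0.0204, 0.1283]
tool_rot: [-180.0, 0.0, 98.9]
contact_force: [0.1, 1.0, 0.2]
gripper_width: 0.0004
```

```bash
python3 -c "
from lev import *
lev(np.linspace(1.0,1.5,11))"
```

```text
t 14.8 dock tcp [-0.0411 -0.0009  0.1283] F [ 1.  -0.2  0.2] w 0.0004
-0.000 0.001 -0.001 0 0 0;-0.007 0.001 0.009 0 0 0;-0.013 0.001 0.019 0 0 0;-0.019 0.001 0.030 0 0 0;-0.024 0.001 0.041 0 0 0;-0.028 0.001 0.052 0 0 0;-0.032 0.001 0.063 0 0 0;-0.036 0.001 0.075 0 0 0;-0.038 0.001 0.086 0 0 0;-0.041 0.001 0.098 0 0 0;-0.042 0.001 0.110 0 0 0
```

```bash
python3 -c "
from lev import *
c=load('g_s')
for lv in np.arange(.4,1.5,.1):
    T=W([-.071*np.sin(lv),0,.094+.071*np.cos(lv)]);H=W([-.025*np.sin(lv),0,.094+.025*np.cos(lv)])
    print(round(lv,1),((proj(c,[T,H])-[140,100])*2.6).round(0).tolist())
print(((proj(c,status.get_obs()['tcp_pos']+[0,0,.0])-[140,100])*2.6), ((proj(c,[W([.0471,-.021,.078]),W([.0571,-.021,.078])])-[140,100])*2.6))
b=snap('side','h_s');a=snap('scene','h_c')
x=cv2.resize(b['pixels'][:,:,::-1][170:320,250:390],(400,428),interpolation=cv2.INTER_CUBIC)
y=cv2.resize(a['pixels'][:,:,::-1][160:270,190:290],(390,428),interpolation=cv2.INTER_CUBIC)
cv2.imwrite('pics/h.png',np.hstack([x,y]))"
```

```text
0.4 [[235.0, 231.0], [256.0, 279.0]]
0.5 [[229.0, 244.0], [254.0, 283.0]]
0.6 [[224.0, 257.0], [252.0, 288.0]]
0.7 [[219.0, 271.0], [250.0, 292.0]]
0.8 [[214.0, 286.0], [249.0, 297.0]]
0.9 [[210.0, 300.0], [248.0, 302.0]]
1.0 [[207.0, 315.0], [247.0, 307.0]]
1.1 [[204.0, 330.0], [246.0, 311.0]]
1.2 [[202.0, 344.0], [245.0, 316.0]]
1.3 [[201.0, 357.0], [244.0, 320.0]]
1.4 [[200.0, 370.0], [244.0, 325.0]]
[[227.19208078 298.82562685]] [[339.00077318 283.83412362]
 [346.17254944 273.42176654]]
```

View pics/h.png

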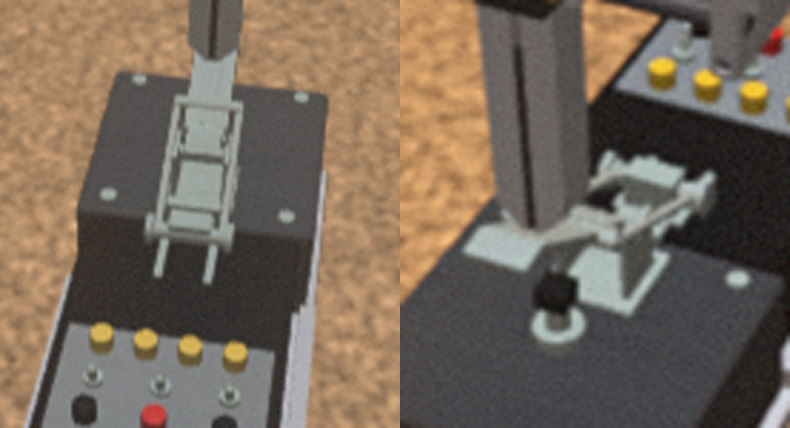

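>>> carry_out(steps="-0.007 0 0.009 0 0 0;-0.013 0 0.019 0 0 0;-0.019 0 0.03 0 0 0;-0.024 0 0.041 0 0 0;-0.024 0 0.041 0 0 0")

```text
t: 15.32
tcp_pos: [0.5095, -0.0261, 0.1182]
tool_rot: [-180.0, 0.0, 98.9]
contact_force: [-0.0, 0.5, 0.8]
gripper_width: 0.0007
```

```bash
python3 -c "
from lev import *
lev(np.linspace(1.2,1.5,7))"
```

```text
t 15.32 dock tcp [-0.0469 -0.0009  0.1182] F [ 0.5 -0.   0.8] w 0.0007
-0.000 0.000 0.000 0 0 0;-0.005 0.000 0.012 0 0 0;-0.009 0.000 0.023 0 0 0;-0.012 0.000 0.034 0 0 0;-0.015 0.000 0.046 0 0 0;-0.017 0.000 0.058 0 0 0;-0.019 0.000 0.070 0 0 0
```

>>> carry_out(steps="-0.005 0 0.012 0 0 0;-0.009 0 0.023 0 0 0;-0.009 0 0.023 0 0 0")

```text
t: 15.57
tcp_pos: [0.5098, -0.0283, 0.1125]
tool_rot: [-180.0, 0.0, 98.9]
contact_force: [-0.5, 0.1, 0.5]
gripper_width: 0.0005
```

>>> carry_out(steps="-0.002 0 0.006 0 0 0;-0.003 0 0.011 0 0 0;-0.003 0 0.011 0 0 0")

```text
t: 15.82
tcp_pos: [0.51, -0.0287, 0.11]
tool_rot: [-180.0, 0.0, 98.9]
contact_force: [0.6, -0.5, 0.5]
gripper_width: 0.0005
```

>>> carry_out(steps="-0.001 0 0.004 0 0 0;-0.001 0 0.008 0 0 0;-0.001 0 0.008 0 0 0")

```text
t: 16.07
tcp_pos: [0.5101, -0.0289, 0.1081]
tool_rot: [-180.0, 0.0, 99.0]
contact_force: [-0.4, 0.3, 0.3]
gripper_width: 0.0006
```

>>> carry_out(steps="0 0 0.003 0 0 0;0 0 0.006 0 0 0;0 0 0.006 0 0 0")

```text
t: 16.32
tcp_pos: [0.5101, -0.0289, 0.1066]
tool_rot: [-180.0, 0.0, 99.0]
contact_force: [1.0, -0.2, -0.6]
gripper_width: 0.0009
```

>>> carry_out(steps="0 0 0.003 0 0 0;0 0 0.006 0 0 0;0 0 0.006 0 0 0")

```text
t: 16.57
tcp_pos: [0.5101, -0.0289, 0.1051]
tool_rot: [-180.0, 0.0, 99.0]
contact_force: [-0.4, -0.1, 0.1]
gripper_width: 0.0
```

>>> carry_out(steps="-0.006 0 0 0 0 0;-0.012 0 0.003 0 0 0;-0.012 0 0.005 0 0 0")

```text
t: 16.82
tcp_pos: [0.5107, -0.0322, 0.104]
tool_rot: [180.0, 0.0, 98.9]
contact_force: [0.2, 0.5, 1.0]
gripper_width: 0.0004
```

>>> carry_out(steps="0 0 0.003 0 0 0;0 0 0.005 0 0 0;0 0 0.005 0 0 0")

```text
t: 17.07
tcp_pos: [0.5106, -0.0318, 0.1026]
tool_rot: [-180.0, 0.0, 99.0]
contact_force: [-0.0, 0.8, 0.5]
gripper_width: 0.0004
```

>>> carry_out(steps="0 0 0.003 0 0 0;0 0 0.005 0 0 0;0 0 0.005 0 0 0")

```text
t: 17.32
tcp_pos: [0.5107, -0.032, 0.1016]
tool_rot: [180.0, 0.0, 98.9]
contact_force: [-1.2, -0.7, 4.6]
gripper_width: 0.0004
```

>>> carry_out(steps="0 0 0.002 0 0 0;0 0 0.003 0 0 0;0 0 0.003 0 0 0")

```text
t: 17.57
tcp_pos: [0.5108, -0.032, 0.101]
tool_rot: [180.0, 0.0, 98.9]
contact_force: [-1.8, -0.9, 8.4]
gripper_width: 0.0006
```

>>> carry_out(steps="0 0 0.002 0 0 0;0 0 0.003 0 0 0;0 0 0.003 0 0 0")

```text
t: 17.82
tcp_pos: [0.5108, -0.0321, 0.1005]
tool_rot: [180.0, 0.0, 98.9]
contact_force: [-3.2, -0.8, 11.8]
gripper_width: 0.0006
```

>>> carry_out(steps="0 0 0.002 0 0 0;0 0 0.004 0 0 0;0 0 0.004 0 0 0")

```text
t: 18.07
tcp_pos: [0.5109, -0.0322, 0.0997]
tool_rot: [180.0, 0.0, 98.9]
contact_force: [-6.5, -0.3, 19.3]
gripper_width: 0.0004
```

>>> carry_out(steps="0 0 0.002 0 0 0;0 0 0.003 0 0 0;0 0 0.003 0 0 0")

```text
t: 18.32
tcp_pos: [0.5109, -0.0322, 0.0992]
tool_rot: [180.0, -0.0, 98.9]
contact_force: [-7.7, -1.1, 24.5]
gripper_width: 0.0003
```

>>> carry_out(steps="0 0 0 0 0 0;0 0 0 0 0 0;0 0 0 0 0 0")

```text
t: 18.57
tcp_pos: [0.5109, -0.0322, 0.0992]
tool_rot: [180.0, -0.0, 98.9]
contact_force: [-8.3, -2.3, 23.6]
gripper_width: 0.0003
```

>>> carry_out(steps="0 0 -0.01 0 0 0;0 0 -0.03 0 0 0;0 0 -0.1 0 0 0;0 0 -0.2 0 0 0;0 0 -0.35 0 0 0;0 0 -0.5 0 0 0;0 0 -0.6 0 0 0;0 0 -0.6 0 0 0")

```text
t: 19.23
tcp_pos: [0.5126, -0.032, 0.2532]
tool_rot: [179.6, -0.0, 98.9]
contact_force: [0.8, 0.5, -0.6]
gripper_width: 0.0007
```

Run:
```python
from lev import *
rows([])
c=snap('scene','z_s'); d=snap('side','z_d'); c2=load('h_c'); d2=load('h_s')
# bright steel pixels vs predicted tip / bar positions
for lv in (1.2,1.35,1.45,1.55):
    T=W([-.071*np.sin(lv),0,.094+.071*np.cos(lv)]); print(lv,'tip scene',proj(c,T)[0].round(1),'side',proj(d,T)[0].round(1))
for x in (.0431,.0471,.055): print(x,'bar ends side',proj(d,[W([x,.021,.078]),W([x,-.021,.078])]).round(1).tolist(),'lip',proj(d,W([x,0,.087])).round(1).tolist())
def asc(im,x0,x1,y0,y1):
    g=cv2.cvtColor(im,cv2.COLOR_RGB2GRAY)[y0:y1,x0:x1]
    print(x0,y0); print('\n'.join(' '.join('%3d'%v for v in r) for r in g))
u=proj(d,W([.0471,0,.078]))[0].astype(int); asc(d['pixels'],u[0]-19,u[0]+20,u[1]-10,u[1]+14)
u=proj(c,W([-.07,0,.1]))[0].astype(int); asc(c['pixels'],u[0]-18,u[0]+18,u[1]-16,u[1]+14)
```

```text
t 19.23 dock tcp [-0.0532 -0.003   0.2532] F [ 0.4 -0.8 -0.6] w 0.0007
1.2 tip scene [217.7 232.1] side [327.  181.4]
1.35 tip scene [217.1 239.8] side [326.9 185.6]
1.45 tip scene [217.  244.6] side [326.7 188.7]
1.55 tip scene [217.2 248.9] side [326.6 192.2]
0.0431 bar ends side [[331.8, 254.3], [301.6, 250.5]] lip [[316.9, 247.7]]
0.0471 bar ends side [[331.5, 256.3], [301.1, 252.5]] lip [[316.5, 249.8]]
0.055 bar ends side [[330.9, 260.5], [300.3, 256.6]] lip [[315.7, 253.9]]
297 244
 79  77  79  78  86  97  83  94 154 154 103  77  99 158 154 152 154 145 141 143 132 125 123 121 120 111 107 101  87  89 108 154 152 110  89  71  74  71  72
 69  74  70  83 112 133 123 108 155 148  88  75 110 152 157 155 157 151 157 155 152 152 155 151 150 143 140 116  75  75 115 159 151  92  82  78  77  78  72
 60  62  62  71 130 153 145 126 152 140  83  76 124 156 153 155 155 153 153 157 156 153 157 153 155 155 156 131  80  80 128 154 147  83  72  73  77  77  79
 51  50  49  65 137 151 143 139 148 134 101 100 141 154 155 153 157 153 157 157 154 153 155 155 152 159 157 136  83  79 143 156 141  86  7
[... 6765 characters left out ...]
  65  66  66  63  86 102 113 139 153 161 168 166 170 171 173 172 161 115  73  61  65  61  64  65  67  62  63  63  64  63  60
 64  65  67  62  66  63  68  65  60  61  65  71  84  95 112 139 157 161 166 172 174 155  92  61  59  67  64  67  67  58  67  65  66  61  67  61
 67  64  64  67  64  66  63  66  66  63  63  66  60  62  69  78  93 114 140 159 162 138  81  63  62  66  62  58  66  64  63  62  67  70  66  61
 63  59  63  66  67  60  66  65  71  63  61  63  66  61  62  60  66  71  85  96 103  92  72  58  63  63  65  63  64  64  64  60  66  62  60  68
 65  60  62  61  62  64  67  63  61  62  64  63  62  65  67  61  62  65  55  63  65  67  59  65  61  58  59  58  58  66  66  63  61  62  64  65
```

Run:
```python
from lev import *
rows([(.0573,-.0024,.2172)])
```

```text
t 19.33 dock tcp [-0.0526 -0.0014  0.2489] F [ 0.6 -0.  -0.1] w 0.0004
(0.0573, -0.0024, 0.2172) [0.439 0.004 0.127] [ 0.001 -0.    -0.   ]
```

>>> carry_out(steps="0.1 0.004 0.02 0 0 0;0.25 0.004 0.08 0 0 0;0.4 0.004 0.127 0 0 0;0.439 0.004 0.127 0 0 0;0.439 0.004 0.127 0 0 0;0.439 0.004 0.127 0 0 0;0.439 0.004 0.127 0 0 0")

```text
t: 19.92
tcp_pos: [0.4946, 0.0754, 0.2162]
tool_rot: [-180.0, 0.0, 98.9]
contact_force: [-0.9, -0.8, -0.5]
gripper_width: 0.0001
```

Run:
```python
from lev import *
rows([])
a=load('f_w'); b=snap('wrist','y_w')
A,B=[cv2.cvtColor(i['pixels'],cv2.COLOR_RGB2GRAY) for i in(a,b)]
print(proj(b,[W([.0471,0,.087]),W([.0471,0,.078]),W([.0571,0,.078])]).round(1), proj(a,W([.0471,0,.087])).round(1))
def m(n,x0,x1,y0,y1):
    r=cv2.matchTemplate(B[y0-14:y1+14,x0-10:x1+10],A[y0:y1,x0:x1],cv2.TM_CCOEFF_NORMED); _,v,_,l=cv2.minMaxLoc(r); print(n,v,l[0]-10,l[1]-14)
m('panel',228,332,90,155); m('deck',222,240,236,250); m('keeper',267,290,208,233)
for n,I in(('before',A),('after',B)):
    print(n); print('\n'.join(str(y)+': '+' '.join('%3d'%v for v in I[y,[262,265,274,276,278,280,282,290,293]]) for y in range(190,240)))
```

```text
t 19.92 dock tcp [ 0.0557 -0.0021  0.2162] F [-0.7  1.  -0.5] w 0.0001
[[278.3 213. ]
 [278.4 210.8]
 [278.4 200.7]] [[277.1 214.6]]
panel 0.9859486818313599 2 -2
deck 0.9787832498550415 1 -1
keeper 0.9604589939117432 1 1
before
190:  59  55  57  59  57  58  57  56  55
191:  60  64  58  57  58  57  57  64  57
192:  61 110  55  57  56  55  56 106  65
193:  75 156  58  57  53  57  58 154  90
194: 100 167  69  68  68  65  64 167 110
195: 129 151 102 104 104 102 101 152 127
196: 152 149 142 142 141 141 141 148 148
197: 167 166 167 165 165 166 166 164 165
198: 175 178 177 178 177 178 178 178 175
199: 178 182 183 183 183 182 182 183 179
200: 179 182 184 184 184 182 183 183 181
201: 179 180 182 183 182 182 183 182 179
202: 173 174 173 171 172 172 172 177 174
203: 168 166 139 138 138 139 140 168 163
204: 164 170  88  91  89  89  90 173 159
205: 164 174  59  60  59  59  59 178 160
206: 163 176  56  54  55  52  57 180 159
207: 163 177  57  54  54  56  57 181 158
208: 164 177  57  55  55  58  56 180 158
209: 164 177  56  57  56  53  56 180 158
210: 163 176  54  54  54  57  53 180 158
211: 161 1
[... 2534 characters left out ...]
159
223: 172 155 183 184 184 183 183 164 143
224: 174 143 184 184 183 183 184 146 120
225: 175 138 183 184 182 183 183 134 109
226: 176 137 182 182 183 182 183 121 108
227: 178 134 182 182 183 183 183 106 106
228: 177 135 183 183 184 183 184  99 106
229: 177 135 184 185 184 184 184 100 108
230: 175 137 184 183 183 184 184 105 114
231: 177 140 184 184 184 184 185 115 118
232: 176 141 183 185 184 185 184 119 120
233: 175 140 175 174 175 176 175 116 121
234: 174 141 139 141 140 140 140 102 122
235: 175 140  99 101 101 100 101  89 120
236: 175 141  89  90  85  85  87  88 123
237: 176 141  94  95  89  87  84  90 119
238: 178 138  96  97  82  84  78  96 116
239: 170 129  97  97  73  80  69  97 105
```

```bash
python3 -c "
from h import *
print(status.get_obs()['contact_force']); print(ticket.job_done())"
```

```text
[-0.26565101  0.2438024  -0.22446521]
the job is handed in; nothing more can be done
None
```

I carried out all three steps in order and handed the job in at about 20 s of the 67 s allowed; no verdict was reported.

- **Module:** I pushed it in until it met the home stop, with a peak reading of about 12 N.
- **Bail:** I pinched the bar at its ends, swung it over the top, lowered it behind the keeper and let go. The wrist picture afterwards put it about 12 mm beyond the seat, inside the allowed window.
- **Lever:** I pressed it over past centre and met the stop at about 1.45–1.5 rad, estimated from the picture. I then pressed at about 24 N, roughly 60 mm from the pivot, for about 0.4 s and backed off.

**Last checks:**
- **Keeper:** Wrist pictures from before and after locking show the keeper drawn about 3 mm towards the dock relative to the module.
- **Lever and arm:** The lever lies down past centre. The arm is clear and reads about 0 N.

**What I could not confirm:**
- **Stop squash:** I only inferred it, at about 1.05 mm from the force and lever arm.
- **Lever force past centre:** It was lower than described, at most about 2 N in my readings against up to 10 N.
- **Bar position:** In the side camera the bar appeared 2–4 pixels off the predicted seat, in the same direction as the keeper's own shift. I took this as the draw plus calibration error.

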